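Open the slide-top file case

ROBOT

A 6-joint arm with a two-finger parallel gripper is mounted at the origin on a cart in front of the work surface, level with it; the furniture and walls round the work are solid. World frame = base frame: x ahead of the robot, y to its left, z up, the work surface at z = 0. Lengths are in mm, angles in degrees, forces in N, time in s.
With the tool pointing down it reaches from about 325 to 900 mm from the base axis. Payload 6.1 kg.
Tool frame: the origin (TCP) lies midway between the tips of the shut fingers; the grasp point (between the pads) lies 19 mm behind it (grasp_offset is the distance from the TCP to the grasp point, in mm); x points along the fingers, y is the direction in which the jaws open and shut, and the axes are right-handed (so a half turn about x gives the same grasp; the last joint's range is limited). The gripper opens to 87 mm and grips with 3 to 60 N. Pads are 19 mm wide; open, the fingers measure 117 mm over their backs; the gripper's body (75 mm by 190 mm) begins 51 mm behind the grasp point.
Start: joints at [-74.204, 12.628, 87.462, -0, 79.91, -7.225], TCP at [244.415, -575.219, 222.538] pointing down, gripper open.
Joint ranges: [-170.65, 170.65], [-52.31, 119.04], [5.05, 147.46], [-71.25, 251.25], [11.57, 151.72], [-153.62, 153.62]. Speed limits (degrees/s): [147.25, 147.25, 172.46, 180, 180, 180].

INTERFACE

Orientations are given as a 3x3 rotation matrix whose columns are the frame's x, y, z axes.
In Python, from station import get_obs, read_camera, close_job, grasp_offset gives the robot as it stands.
- The arm moves only by the shell command python3 -m handwheel 'ROWS' [FORCE]. ROWS is JSON, a list that holds one entry, the list of rows, each a list of 7 numbers: the gripper's target within -1 to 1 (shut at 1, half-way at 0, fully open at -1), then the shift along the tool's x, y, z in mm, then the turn, a rotation vector about the tool's x, y, z in rad. A call has exactly 5 rows; each row is the pose to reach, as a shift and turn from the pose measured when the call began, along the tool's axes at that moment; what a row does not reach only later rows make up. A row lasts 1/8 s, in which the tool goes at most 62.5 mm and 10.7 degrees, less where a joint would pass 70% of its speed; a pose out of reach is approached as far as the arm can. A call with a gripper value outside its range is refused whole. The fingers move at their own pace and stop on an object; FORCE is the grip in N (left out, the last holds). Time passes only in rows, so rows that repeat a pose let the fingers close, or fill a call up. It gives the time, the measured TCP pose, the force and the opening at its end, in the units of the state.
- get_obs(): the state, without advancing time (a new reading comes with each control period).
- read_camera(name): name is "side" or "top"; returns a dict with "frame" (400x640x3 uint8, red, green, blue), "range_z" (400x640 float32, mm along the optical axis (not along the pixel's ray), 0 where there is no reading), "fx", "fy", "cx", "cy" (pixels), "origin" and "orientation" of the camera in the world. Camera axes: x right, y down, z forward; pixel columns grow to the right and rows downward; lengths in mm; the calibration is good to about 2 mm. A picture is of the moment at which its call begins.
- close_job(): hands the job in, once; it reports no verdict.
The state is a dict: "t": time; "qpos": joint angles; "qd": joint speeds; "joint_efforts": joint torques, N m; "eef_pos": TCP position; "eef_rot": TCP orientation; "force": force on the tool from outside, world axes, zero at the start; "moment": the same for the moment, N m; "grip_width": finger opening in mm.
Only numpy, scipy, OpenCV 4.12 (cv2) and the standard library are available. Lean on these libraries where they do the work, as an engineer would, in place of code of your own. Each camera call takes 0.05 s, during which the arm holds its last target.

TASK

Two slide-top wooden cases are screwed to the jeweller's bench. Open the longer one: press the sprung steel tab at the end of its cover down and, keeping it down, push the cover along its rails by the tab until it is fully open. Leave the shorter case shut.

Things in the scene. Friction and masses are not known exactly. Their poses are not given: they have to be found in the camera images.
- long_case: The LONG case, screwed down: light wooden tray 150 (x) x 70 (y) x 36 mm high, brass rails along both sides, brown cover between. Origin: middle of its underside; x along the case from tab end to far end, the way the cover opens; z up. Beside the tab the rails stand 60 mm apart; from 38 mm inside the tab end on, their lips (top 36 mm up, 4 mm thick) leave a channel 50 mm wide.
- long_case_tab_top (a point): Spot to press, moving with the tab: middle of the flat of the steel tab (34 x 58 mm) at the cover's -x end, 36 mm up at rest. A push ridge 42 wide, 6 mm high begins 13.5 mm ahead (+x). Axes as the case. Sprung: 2 N at rest, 6 N at its 6 mm bottom. At rest the lips' blunt ends, 1 mm ahead, block the tab; pressed 4 mm or more it slides under the lips, which then keep it down.
- long_case_cover (a joint): How far the long case's cover has slid open, m: 0 shut, 0.075 at the end stop (fully open). It slides along the case's +x with 1 to 2 N of friction, a little more with the tab under the lips, stays where it is left, and sticks out beyond the far end of the case when open.
- short_case_cover (a joint): The same for the cover of the SHORT case (96 mm long, otherwise alike: 70 mm wide, 36 mm high, with the same tab): m, 0 shut, 0.030 fully open. It starts shut and is to stay shut.

How it is judged (in metres and radians):
At the end, for the whole second after the job is handed in: The long case's cover stands at least 62 mm open (of 75 mm) and the short case's cover is still shut (within 4 mm) (value of joint long_case_cover above 0.062 m and value of joint short_case_cover below 0.004 m); the robot touches nothing.
It also fails if it takes over 32 s, if anything falls off the work surface, if the arm or the gripper's body presses on something with over 40 N, if the wrist force passes 120 N, or if a joint passes its speed limit or range.

## Working session

There is one attempt and no reset: what is moved stays moved. The work goes in short steps, Python scripts to look and compute and a shell command to move; the robot and the scene stay as the last step left them, time stands still between calls to the robot, and variables do not carry over. Pictures are saved under pics/ and viewed, and the job is handed in when it is done.

```bash
mkdir -p pics; python3 - <<'E'
from station import *
import cv2,numpy as np
o=get_obs();print(o['t'],o['eef_pos'],o['eef_rot'],o['grip_width'],grasp_offset() if callable(grasp_offset) else grasp_offset)
for n in("top","side"):
    c=read_camera(n);np.savez(f"{n}0.npz",**c)
    cv2.imwrite(f"pics/{n}0.png",c["frame"][:,:,::-1]);print(n,c["fx"],c["cx"],c["cy"],c["origin"],c["orientation"])
E
```

```text
0.0 [ 244.24978648 -574.63640711  221.45299711] [[-5.30385494e-04  3.91100203e-01 -9.20347951e-01]
 [ 1.83851611e-03 -9.20346143e-01 -3.91100494e-01]
 [-9.99998169e-01 -1.89950856e-03 -2.30905778e-04]] 87.16495691779583 18.700000000000003
top 435.2756033506557 317.4930216506815 207.54688445008355 [402.32727555  41.55463524 904.15781849] [[ 0.00321765 -0.99534031  0.0963707 ]
 [-0.9999713  -0.00386363 -0.00651722]
 [ 0.0068592  -0.09634697 -0.99532417]]
side 391.11548404128695 319.72124822350685 199.27060172535084 [319.72110985 739.21071365 490.94474441] [[-0.96684033 -0.14529156  0.21002416]
 [-0.25457983  0.48320986 -0.83767377]
 [ 0.02022118 -0.86336469 -0.50417508]]
```

View pics/top0.png

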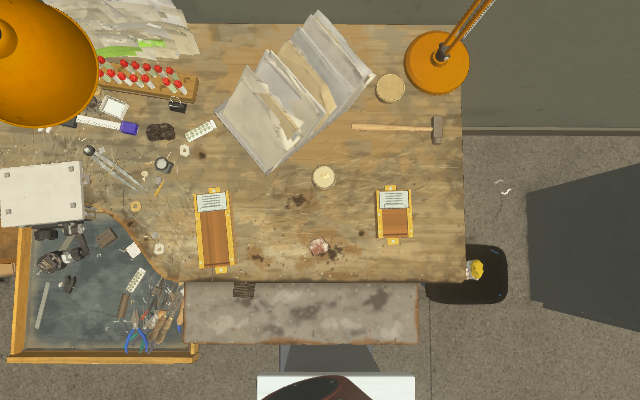

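View pics/side0.png

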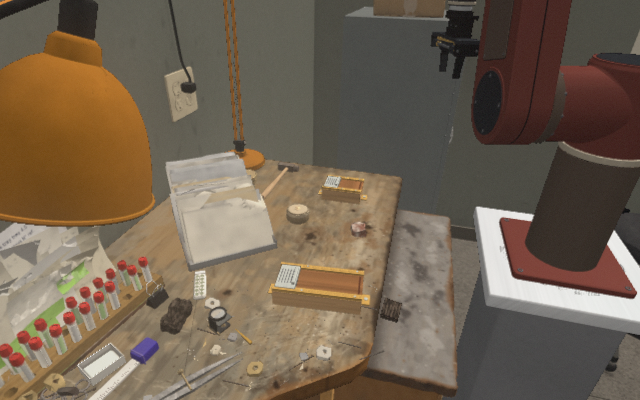

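The long case is at about (214,230) in the top view, with its tab end at (212,202) and opening toward the robot. The short case is at about (394,215). Next I'll zoom in and measure.

```bash
cat > h.py <<'E'
import numpy as np,cv2
def load(n): return dict(np.load(n))
def plane(c,u,v,z):
    d=c["orientation"]@np.array([(u-c["cx"])/c["fx"],(v-c["cy"])/c["fy"],1.0])
    o=c["origin"];return o+d*(z-o[2])/d[2]
def depth(c,u,v):
    r=float(c["range_z"][int(v),int(u)])
    return c["origin"]+c["orientation"]@(np.array([(u-c["cx"])/c["fx"],(v-c["cy"])/c["fy"],1.0])*r)
E
python3 - <<'E'
from h import *
a=load("top0.npz");b=load("side0.npz")
cv2.imwrite("pics/topz.png",cv2.resize(a["frame"][180:280,180:250,::-1],None,fx=6,fy=6,interpolation=cv2.INTER_CUBIC)[:600])
cv2.imwrite("pics/sidez.png",cv2.resize(b["frame"][255:320,262:382,::-1],None,fx=6,fy=6,interpolation=cv2.INTER_CUBIC))
for u,v in[(212,202),(214,230),(217,255),(214,240),(240,230),(170,230),(40,60),(40,190),(215,283),(300,310)]:print(u,v,depth(a,u,v).round(1))
# yellow-ish rails mask + steel mask
hsv=cv2.cvtColor(a["frame"],cv2.COLOR_RGB2HSV)
for n,lo,hi in(("brass",(18,140,140),(32,255,255)),("cover",(5,110,60),(16,255,190)),("steel",(70,5,130),(130,80,255))):
    m=cv2.inRange(hsv,lo,hi);m[:, :185]=0;m[:,245:]=0;m[:180]=0;m[282:]=0
    cs,_=cv2.findContours(m,cv2.RETR_EXTERNAL,cv2.CHAIN_APPROX_NONE)
    for c in sorted(cs,key=cv2.contourArea)[-3:]:
        print(n,cv2.contourArea(c),cv2.minAreaRect(c),cv2.boundingRect(c))
E
```

```text
212 202 [497.  247.7  33.8]
214 230 [440.9 242.9  30.8]
217 255 [391.2 235.7  30.8]
214 240 [420.9 242.1  32.2]
240 230 [442.6 196.7  -2.7]
170 230 [4.419e+02 3.410e+02 2.000e-01]
40 60 [634.7 381.9 383.7]
40 190 [523.1 608.3   9.9]
215 283 [329.6 257.3 -53.7]
300 310 [272.2  72.4 -55.5]
brass 67.0 ((220.5, 269.5), (7.0, 11.0), 90.0) (215, 266, 12, 8)
brass 252.0 ((198.57456970214844, 231.0364532470703), (74.58366394042969, 5.465672969818115), 85.10090637207031) (194, 194, 11, 75)
brass 303.5 ((228.81558227539062, 227.9713134765625), (74.1487808227539, 5.79428768157959), 84.80557250976562) (225, 191, 10, 75)
cover 0.0 ((236.0, 255.0), (0.0, 0.0), 0.0) (236, 255, 1, 1)
cover 0.0 ((231.0, 215.0), (0.0, 0.0), 0.0) (231, 215, 1, 1)
cover 1287.5 ((214.32379150390625, 238.56149291992188), (55.86055374145508, 24.806793212890625), 84.80557250976562) (200, 210, 30, 58)
```

View pics/topz.png

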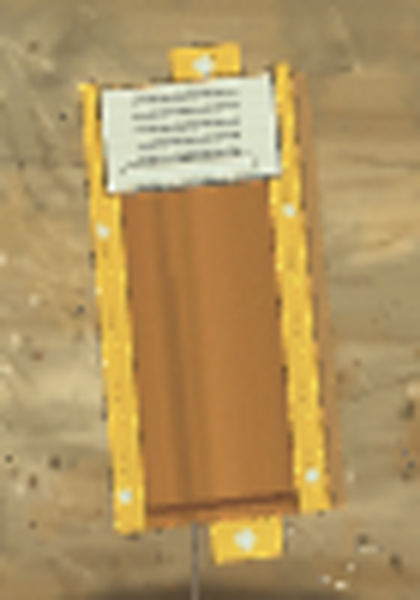

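View pics/sidez.png

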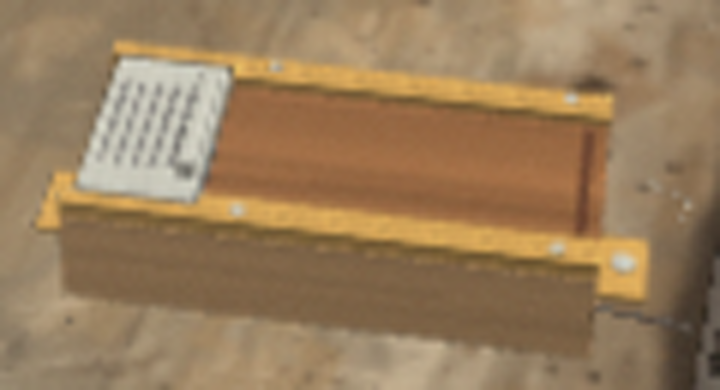

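Both pictures show the sprung steel tab between the brass rails at the +x (far) end of the long case. In the top view it spans about (197–227, 194–211), and in the side view about (275–300, 264–288). The rails are about 149 mm long, as they should be.

```bash
python3 - <<'E'
from h import *
a=load("top0.npz");b=load("side0.npz")
def rails(c,box,lohi):
    hsv=cv2.cvtColor(c["frame"],cv2.COLOR_RGB2HSV);u0,u1,v0,v1=box
    m=np.zeros(hsv.shape[:2],np.uint8);m[v0:v1,u0:u1]=cv2.inRange(hsv,*lohi)[v0:v1,u0:u1]
    return m
m=rails(a,(185,245,180,282),((18,140,140),(32,255,255)))
cs,_=cv2.findContours(m,cv2.RETR_EXTERNAL,cv2.CHAIN_APPROX_NONE)
P=[]
for c in sorted(cs,key=cv2.contourArea)[-2:]:
    w=np.array([plane(a,u,v,36)[:2] for u,v in c[:,0]],np.float32)
    r=cv2.minAreaRect(w);print("rail",r);P.append(r[0])
    vx,vy,_,_=cv2.fitLine(w,cv2.DIST_L2,0,.01,.01).ravel();print(np.degrees(np.arctan2(vy,vx)))
ctr=np.mean(P,0);print("ctr",ctr,"sep",np.linalg.norm(np.subtract(*P)))
for c,box,n in((a,(190,235,185,216),"top"),(b,(270,306,260,292),"side")):
    hsv=cv2.cvtColor(c["frame"],cv2.COLOR_RGB2HSV);u0,u1,v0,v1=box
    m=np.zeros(hsv.shape[:2],np.uint8);m[v0:v1,u0:u1]=((hsv[...,1]<60)&(hsv[...,2]>90)).astype(np.uint8)[v0:v1,u0:u1]*255
    m=cv2.morphologyEx(m,cv2.MORPH_CLOSE,np.ones((5,5)))
    cs,_=cv2.findContours(m,cv2.RETR_EXTERNAL,cv2.CHAIN_APPROX_NONE);k=max(cs,key=cv2.contourArea)
    w=np.array([plane(c,u,v,36)[:2] for u,v in k[:,0]],np.float32);print(n,"tab",cv2.minAreaRect(w),cv2.boundingRect(k))
# side view by hand corners (zoom/6)
for zu,zv in((58,185),(115,45),(612,100),(600,250)):print("side",plane(b,262+zu/6,255+zv/6,36).round(1))
for zu,zv in((88,85),(285,65),(325,508),(122,530)):print("top",plane(a,180+zu/6,180+zv/6,36).round(1))
E
```

```text
rail ((439.08624267578125, 272.41448974609375), (148.89425659179688, 10.808160781860352), 6.602128982543945)
7.4176884
rail ((445.43499755859375, 212.4427947998047), (147.95372009277344, 11.47511100769043), 6.446963310241699)
5.3138614
ctr [442.26062012 242.42864227] sep 60.30680627667816
top tab ((500.03814697265625, 248.85948181152344), (41.021812438964844, 57.98545455932617), 5.975478649139404) (197, 190, 30, 22)
side tab ((495.4037170410156, 251.89004516601562), (35.35647964477539, 57.40015411376953), 7.266134262084961) (275, 265, 26, 24)
side [513.2 283.2  36. ]
side [518.3 221.8  36. ]
side [370.4 205.   36. ]
side [363.7 266.6  36. ]
top [512.4 282.3  36. ]
top [519.4 216.7  36. ]
top [372.3 200.2  36. ]
top [365.  266.7  36. ]
```

```bash
cat > go.py <<'E'
import sys,numpy as np
from station import get_obs
from scipy.spatial.transform import Rotation as R
c=np.radians(6.4);ex=-np.array([np.cos(c),np.sin(c),0]);ez=np.array([0,0,1.]);ey=np.cross(ez,ex)
TAB=np.array([496.7,249.5,36.])
def case(p): d=np.asarray(p)-TAB; return np.array([d@ex,d@ey,p[2]])
if __name__=="__main__":
    o=get_obs();x,y,z=map(float,sys.argv[1:4])   # case-axis offset from tab, world z
    tgt=TAB+x*ex+y*ey;tgt[2]=z
    Rt=np.array(o['eef_rot']);s=1 if Rt[:,1]@ey>0 else -1
    G=np.column_stack([-ez,s*ey,np.cross(-ez,s*ey)])
    print("t",round(o['t'],2),"case pos",case(o['eef_pos']).round(2),"F",np.array(o['force']).round(1),"Fcase",round(float(np.array(o['force'])@ex),1),"grip",round(o['grip_width'],1))
    print("shift",(Rt.T@(tgt-o['eef_pos'])).round(1),"turn",R.from_matrix(Rt.T@G).as_rotvec().round(3), "q",np.round(o['qpos'],1))
E
python3 go.py -1 0 80
```

```text
t 0.1 case pos [342.73 790.91 221.54] F [ 0.1  0.3 -0.2] Fcase -0.1 grip 86.9
shift [ 142.8 -659.3 -555.6] turn [0.29  0.    0.002] q [-74.2  12.7  87.5   0.   79.9  -7.2]
```

```bash
python3 -m handwheel '[[[1,0,-45,-38,0.06,0,0],[1,0,-90,-76,0.12,0,0],[1,0,-135,-114,0.18,0,0],[1,0,-180,-152,0.24,0,0],[1,0,-225,-190,0.29,0,0]]]' 20; python3 go.py -1 0 80
```

```text
t: 0.72
eef_pos: [331.2, -291.3, 221.6]
eef_rot: [[-0.0, 0.109, -0.994], [0.002, -0.994, -0.109], [-1.0, -0.002, 0.0]]
force: [1.1, 0.2, 0.4]
grip_width: 45.0
t 0.72 case pos [224.71 518.98 221.59] F [1.1 0.2 0.4] Fcase -1.1 grip 45.0
shift [ 142.7 -519.2 -224.6] turn [-0.002  0.     0.002] q [-5.160e+01 -1.340e+01  1.135e+02  1.000e-01  8.010e+01  3.210e+01]
```

```bash
python3 -m handwheel '[[[1,0,-52,-22,0,0,0],[1,0,-104,-44,0,0,0],[1,0,-156,-66,0,0,0],[1,0,-208,-88,0,0,0],[1,0,-260,-112,0,0,0]]]'; python3 go.py -1 0 80
```

```text
t: 1.35
eef_pos: [414.2, -18.8, 222.1]
eef_rot: [[0.0, 0.109, -0.994], [0.002, -0.994, -0.109], [-1.0, -0.002, -0.0]]
force: [0.8, -1.0, -1.4]
grip_width: 1.5
t 1.35 case pos [111.9 257.4 222.1] F [ 0.8 -1.  -1.4] Fcase -0.7 grip 1.5
shift [ 142.6 -257.4 -112.3] turn [-0.002 -0.     0.002] q [-1.360e+01 -1.770e+01  1.168e+02  1.000e-01  8.090e+01  7.010e+01]
```

```bash
python3 -m handwheel '[[[1,0,-52,-22,0,0,0],[1,0,-104,-44,0,0,0],[1,20,-156,-66,0,0,0],[1,60,-208,-90,0,0,0],[1,100,-257,-112,0,0,0]]]'; python3 go.py -1 0 60;python3 - <<'E'
from station import *
import cv2,numpy as np
from h import *
for n in("top","side"):
    c=read_camera(n);np.savez(f"{n}1.npz",**c)
    if n=="side": f=c["frame"][170:370,180:440,::-1]
    else: f=c["frame"][130:300,130:310,::-1]
    cv2.imwrite(f"pics/{n}1.png",cv2.resize(f,None,fx=3,fy=3,interpolation=cv2.INTER_CUBIC))
E
```

```text
t: 1.98
eef_pos: [495.0, 242.0, 128.7]
eef_rot: [[0.001, 0.11, -0.994], [0.002, -0.994, -0.11], [-1.0, -0.002, -0.001]]
force: [1.2, -1.1, -0.1]
grip_width: 0.4
t 1.98 case pos [  2.55   7.29 128.74] F [ 1.2 -1.1 -0.1] Fcase -1.1 grip 0.4
shift [68.8 -7.2 -3.5] turn [-0.002 -0.001  0.002] q [1.780e+01 7.500e+00 1.038e+02 1.000e-01 6.860e+01 1.015e+02]
```

View pics/side1.png

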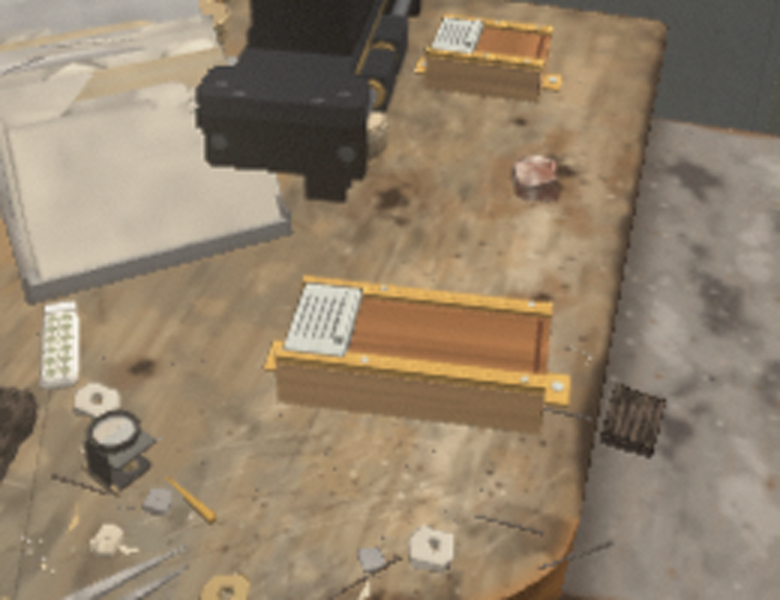

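View pics/top1.png

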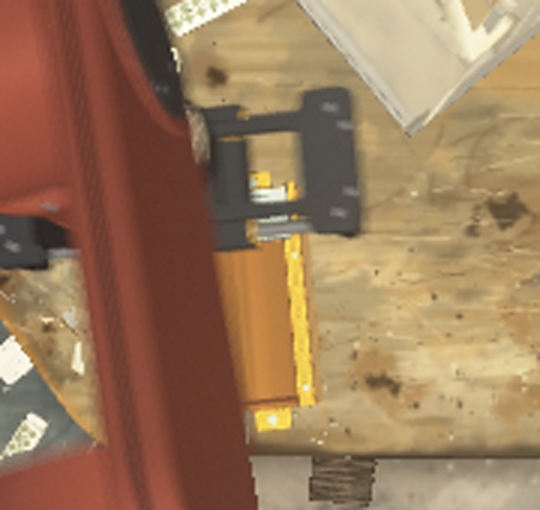

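The fingers are shut and hanging above the tab: their tips are at about (330,195) in the side crop, with the tab below at (325,318). I'll go lower and look again before pressing.

```bash
python3 -m handwheel '[[[1,10,-7,-4,0,0,0],[1,35,-7,-4,0,0,0],[1,60,-7,-4,0,0,0],[1,84,-7,-4,0,0,0],[1,84,-7,-4,0,0,0]]]'; python3 go.py -1 0 36;python3 - <<'E'
from station import *
import cv2,numpy as np
from h import *
c=read_camera("side");f=c["frame"][220:330,230:390,::-1]
cv2.imwrite(f"pics/side2.png",cv2.resize(f,None,fx=5,fy=5,interpolation=cv2.INTER_CUBIC))
o=get_obs();q=c["orientation"].T@(np.array(o['eef_pos'])-c["origin"]);print(((c["fx"]*q[0]/q[2]+c["cx"])-230)*5,((c["fy"]*q[1]/q[2]+c["cy"])-220)*5)
E
```

```text
t: 2.7
eef_pos: [492.4, 249.4, 38.2]
eef_rot: [[-0.013, 0.112, -0.994], [-0.001, -0.994, -0.112], [-1.0, -0.001, 0.013]]
force: [-0.5, -0.1, 3.9]
grip_width: 0.6
t 2.7 case pos [ 4.29 -0.34 38.22] F [-0.5 -0.1  3.9] Fcase 0.5 grip 0.6
shift [ 2.2  0.4 -5.3] turn [0.001 0.013 0.001] q [ 18.6  15.2 105.8   0.2  59.7 102. ]
297.3223207402873 267.7473680721914
```

View pics/side2.png

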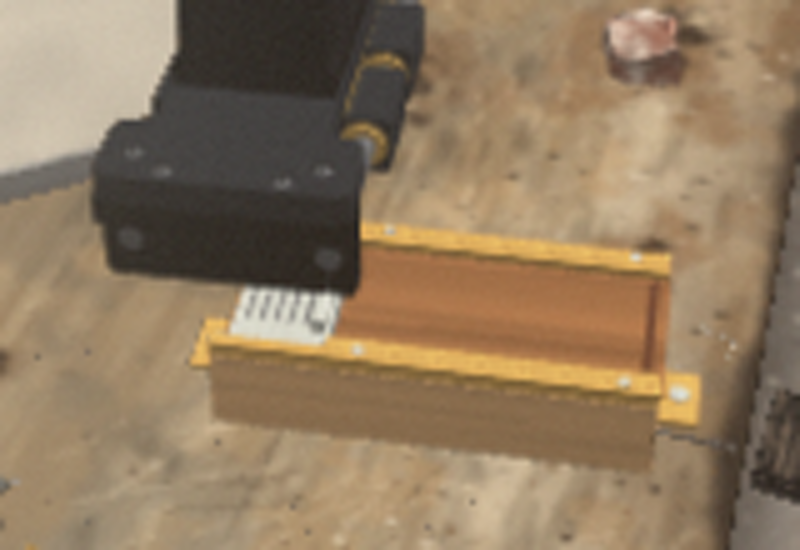

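The side view shows the gripper over the tab (tab corner at about (330,330)). The force is already +4 N at z=38, above the flat's 36. Together with x=+4.3 mm, that suggests the fingertips came down on the ridge. I'll lift, back off in -x and press again.

```bash
python3 -m handwheel '[[[1,-8,0,-2,0,0.013,0],[1,-12,0,-8,0,0.013,0],[1,-12,0,-9,0,0.013,0],[1,-12,0,-9,0,0.013,0],[1,-12,0,-9,0,0.013,0]]]'; python3 go.py -4 0 37
```

```text
t: 3.38
eef_pos: [502.0, 250.4, 50.9]
eef_rot: [[0.001, 0.113, -0.994], [0.001, -0.994, -0.113], [-1.0, -0.0, -0.001]]
force: [-0.1, 0.8, -0.4]
grip_width: 0.5
t 3.38 case pos [-5.33 -0.33 50.92] F [-0.1  0.8 -0.4] Fcase -0.0 grip 0.5
shift [13.9  0.3  1.3] turn [ 0.001 -0.001  0.   ] q [ 18.5  14.7 104.9   0.   60.4 102. ]
```

```bash
python3 -m handwheel '[[[1,8,0,1,0,0,0],[1,11,0,1,0,0,0],[1,13,0,1,0,0,0],[1,13,0,1,0,0,0],[1,13,0,1,0,0,0]]]'; python3 go.py -4 0 31
```

```text
t: 4.0
eef_pos: [501.1, 250.4, 38.0]
eef_rot: [[0.001, 0.112, -0.994], [0.001, -0.994, -0.112], [-1.0, -0.001, -0.001]]
force: [-0.2, 0.6, 0.3]
grip_width: 0.7
t 4.0 case pos [-4.47 -0.37 38.02] F [-0.2  0.6  0.3] Fcase 0.1 grip 0.7
shift [7.  0.4 0.5] turn [ 0.001 -0.001  0.001] q [ 18.5  15.7 105.3   0.   59.  102. ]
```

No contact at z=38 now, so the earlier touch was the ridge. Next I'll press in steps.

```bash
python3 -m handwheel '[[[1,2,0,0,0,0,0],[1,4,0,0,0,0,0],[1,6,0,0,0,0,0],[1,6.5,0,0,0,0,0],[1,6.5,0,0,0,0,0]]]'; python3 go.py -4 0 31
```

```text
t: 4.62
eef_pos: [501.6, 250.5, 31.9]
eef_rot: [[0.002, 0.112, -0.994], [0.001, -0.994, -0.112], [-1.0, -0.001, -0.002]]
force: [-0.2, -0.6, 4.2]
grip_width: 0.5
t 4.62 case pos [-4.94 -0.45 31.93] F [-0.2 -0.6  4.2] Fcase 0.2 grip 0.5
shift [0.9 0.4 0.9] turn [ 0.001 -0.002  0.001] q [ 18.5  16.3 105.3   0.   58.3 102. ]
```

```bash
python3 -m handwheel '[[[1,1.2,0,0,0,0,0],[1,2,0,0,0,0,0],[1,2,0,0,0,0,0],[1,2,0,1,0,0,0],[1,2,0,2,0,0,0]]]'; python3 go.py 0 0 30.5
```

```text
t: 5.25
eef_pos: [500.6, 250.4, 30.6]
eef_rot: [[0.004, 0.113, -0.994], [0.001, -0.994, -0.113], [-1.0, -0.001, -0.004]]
force: [1.4, 0.1, 5.8]
grip_width: 0.4
t 5.25 case pos [-4.01 -0.48 30.61] F [1.4 0.1 5.8] Fcase -1.4 grip 0.4
shift [0.1 0.5 4. ] turn [ 0.001 -0.004  0.001] q [ 18.5  16.2 105.6  -0.   57.9 102.1]
```

```bash
python3 -m handwheel '[[[1,0.7,0,3,0,0,0],[1,0.7,0,6,0,0,0],[1,0.7,0,9,0,0,0],[1,0.7,0,12,0,0,0],[1,0.7,0,15,0,0,0]]]'; python3 go.py 66 0 30.5
```

```text
t: 5.88
eef_pos: [486.7, 248.9, 30.5]
eef_rot: [[0.007, 0.113, -0.994], [0.002, -0.994, -0.113], [-1.0, -0.001, -0.007]]
force: [1.2, -0.9, 6.5]
grip_width: 0.3
t 5.88 case pos [ 9.99 -0.49 30.51] F [ 1.2 -0.9  6.5] Fcase -1.1 grip 0.3
shift [-0.4  0.4 56. ] turn [ 0.001 -0.007  0.001] q [ 18.8  14.5 107.7  -0.   57.4 102.4]
```

```bash
python3 -m handwheel '[[[1,0.4,0,4,0,0,0],[1,0.4,0,8,0,0,0],[1,0.4,0,12,0,0,0],[1,0.4,0,16,0,0,0],[1,0.4,0,20,0,0,0]]]'; python3 go.py 66 0 30.5;python3 - <<'E'
from station import *
import cv2,numpy as np
c=read_camera("side");f=c["frame"][220:330,230:390,::-1]
cv2.imwrite(f"pics/side3.png",cv2.resize(f,None,fx=5,fy=5,interpolation=cv2.INTER_CUBIC))
E
```

```text
t: 6.5
eef_pos: [467.8, 246.7, 30.6]
eef_rot: [[0.009, 0.113, -0.994], [0.002, -0.994, -0.113], [-1.0, -0.001, -0.009]]
force: [1.5, -1.5, 6.5]
grip_width: 0.1
t 6.5 case pos [29.02 -0.47 30.65] F [ 1.5 -1.5  6.5] Fcase -1.4 grip 0.1
shift [-0.2  0.4 37. ] turn [ 0.001 -0.009  0.001] q [ 1.930e+01  1.230e+01  1.104e+02 -1.000e-01  5.680e+01  1.029e+02]
```

View pics/side3.png

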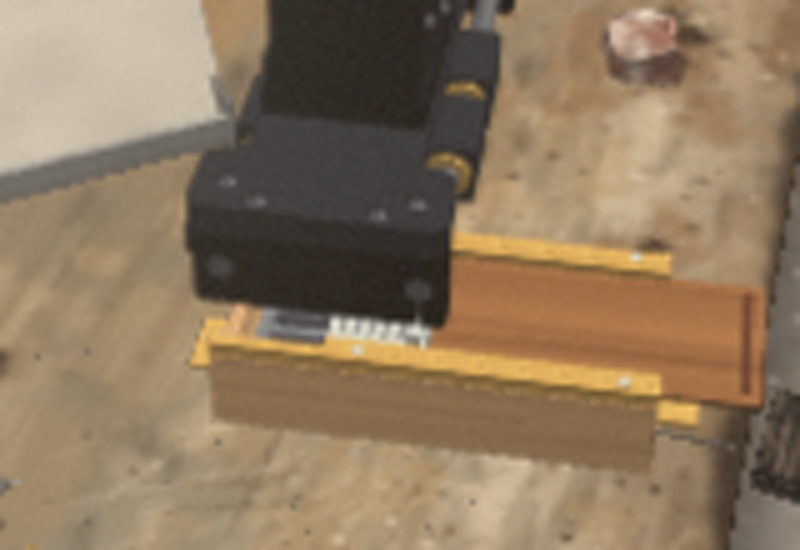

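The cover's far end now sticks out at (760,345), about 30 mm, and the tab is under the lips at (380,333). It's working, so I'll keep pushing.

```bash
python3 -m handwheel '[[[1,0.3,0,8,0,0,0],[1,0.3,0,16,0,0,0],[1,0.3,0,24,0,0,0],[1,0.3,0,32,0,0,0],[1,0.3,0,37,0,0,0]]]'; python3 go.py 71 0 30.5
```

```text
t: 7.18
eef_pos: [431.1, 242.6, 30.5]
eef_rot: [[0.01, 0.113, -0.994], [0.002, -0.994, -0.113], [-1.0, -0.001, -0.01]]
force: [1.4, -0.9, 6.1]
grip_width: 0.2
t 7.17 case pos [65.91 -0.45 30.48] F [ 1.4 -0.9  6.1] Fcase -1.3 grip 0.2
shift [-0.1  0.4  5.1] turn [ 0.001 -0.01   0.001] q [ 2.030e+01  7.900e+00  1.155e+02 -1.000e-01  5.600e+01  1.039e+02]
```

```bash
python3 -m handwheel '[[[1,0.3,0,2,0,0,0],[1,0.3,0,4,0,0,0],[1,0.3,0,6,0,0,0],[1,0.3,0,7,0,0,0],[1,0.3,0,7,0,0,0]]]'; python3 go.py 75 0 30.5;python3 - <<'E'
from station import *
import cv2,numpy as np
c=read_camera("side");f=c["frame"][220:330,230:390,::-1]
cv2.imwrite(f"pics/side4.png",cv2.resize(f,None,fx=5,fy=5,interpolation=cv2.INTER_CUBIC))
E
```

```text
t: 7.8
eef_pos: [426.2, 242.2, 31.2]
eef_rot: [[0.014, 0.113, -0.994], [0.003, -0.994, -0.113], [-1.0, -0.002, -0.015]]
force: [2.9, -0.5, 4.5]
grip_width: 0.7
t 7.8 case pos [70.83 -0.63 31.21] F [ 2.9 -0.5  4.5] Fcase -2.9 grip 0.7
shift [0.6 0.6 4.2] turn [ 0.001 -0.015  0.002] q [ 2.050e+01  7.100e+00  1.163e+02 -1.000e-01  5.570e+01  1.041e+02]
```

View pics/side4.png

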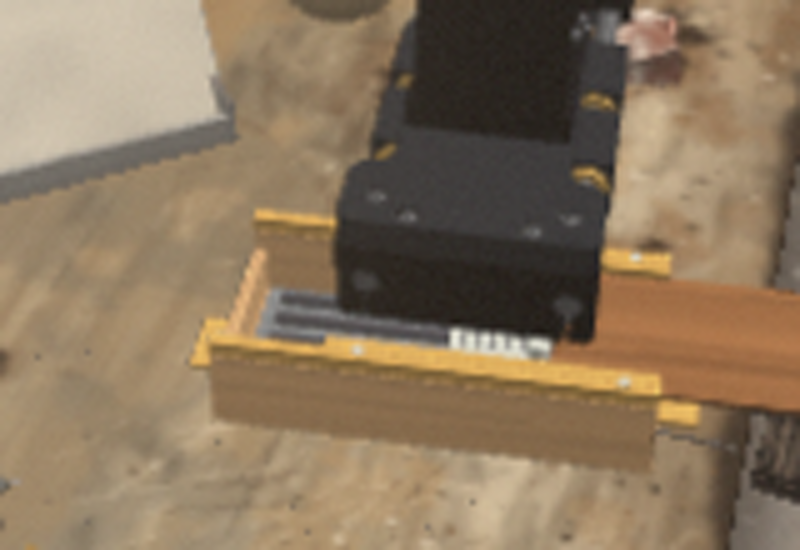

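The tab (450–550, 343) is now far along the case, and the push force has risen to 2.9 N, so the cover is probably at or near its stop. I'll lift straight up and measure.

```bash
python3 -m handwheel '[[[1,-6,0,-1,0,0,0],[1,-30,0,-1,0,0,0],[1,-70,0,-1,0,0,0],[1,-120,0,-1,0,0,0],[1,-160,0,-1,0,0,0]]]'; python3 -m handwheel '[[[1,-20,50,0,0,0,0],[1,-20,100,0,0,0,0],[1,-20,150,0,0,0,0],[1,-20,200,0,0,0,0],[1,-20,200,0,0,0,0]]]';python3 - <<'E'
from station import *
import cv2,numpy as np
from h import *
from go import *
for n in("side","top"):
    c=read_camera(n);np.savez(f"{n}5.npz",**c)
    f=c["frame"][:,:,::-1]; cv2.imwrite(f"pics/{n}5.png",f)
o=get_obs();print(o['t'],o['force'],o['qd'])
E
```

```text
t: 8.48
eef_pos: [424.4, 241.7, 192.6]
eef_rot: [[0.014, 0.113, -0.994], [0.003, -0.994, -0.113], [-1.0, -0.002, -0.014]]
force: [0.7, -0.1, -0.4]
grip_width: 0.6
t: 9.1
eef_pos: [446.3, 40.2, 211.7]
eef_rot: [[0.012, 0.108, -0.994], [0.003, -0.994, -0.108], [-1.0, -0.001, -0.012]]
force: [-0.2, -0.0, -0.9]
grip_width: 0.3
9.2 [ 0.13153957 -0.79889896  0.10447429] [ 2.10712052 -0.02849772 -0.2000591   0.06808801 -0.06954375  0.04452683]
```

View pics/side5.png

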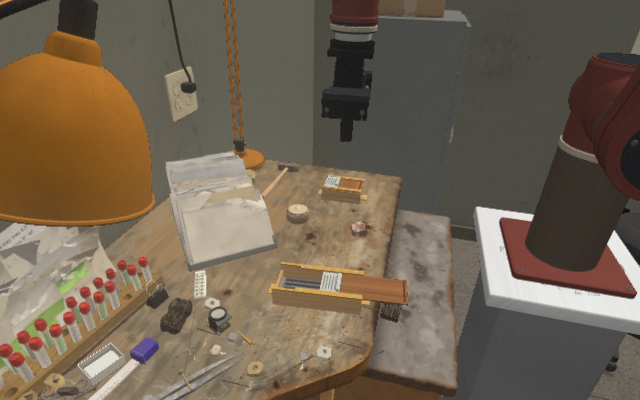

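View pics/top5.png

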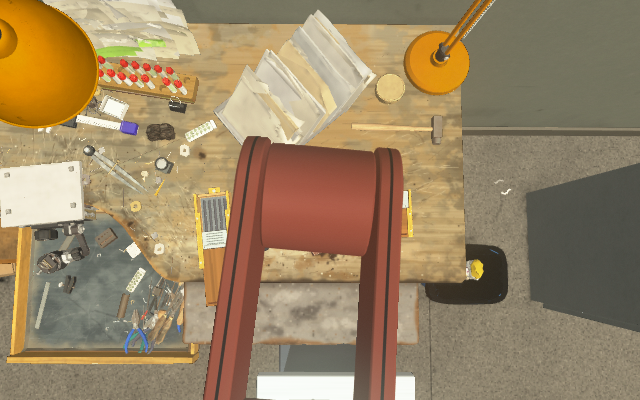

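The side view shows the cover sticking out to about (407,290), and the short case at (342,190) looks unchanged. I'll measure both covers.

```bash
python3 - <<'E'
from h import *
from go import *
a0=load("top0.npz");a=load("top5.npz");b0=load("side0.npz");b=load("side5.npz")
def brown(c,box,z):
    u0,u1,v0,v1=box;hsv=cv2.cvtColor(c["frame"],cv2.COLOR_RGB2HSV)
    m=np.zeros(hsv.shape[:2],np.uint8);m[v0:v1,u0:u1]=cv2.inRange(hsv,(5,110,60),(16,255,230))[v0:v1,u0:u1]
    k=max(cv2.findContours(m,cv2.RETR_EXTERNAL,cv2.CHAIN_APPROX_NONE)[0],key=cv2.contourArea)
    x=[case(plane(c,u,v,z))[0] for u,v in k[:,0]];return np.percentile(x,[1,99]).round(1),cv2.boundingRect(k)
print("long side before",brown(b0,(290,420,255,325),32),"after",brown(b,(290,420,255,325),32))
print("long top before",brown(a0,(190,232,190,315),32),"after",brown(a,(190,222,190,315),32))
d=cv2.absdiff(b0["frame"][170:205,312:372],b["frame"][170:205,312:372]).max(2);print("short-case diff",d.mean(),np.percentile(d,99))
f=np.hstack([cv2.resize(x["frame"][170:205,312:372,::-1],None,fx=6,fy=6) for x in(b0,b)])
g=cv2.resize(b["frame"][250:330,260:420,::-1],(720,360));cv2.imwrite("pics/cmp.png",np.vstack([f,g]))
E
```

```text
long side before (array([ 18.9, 129.5]), (296, 269, 68, 26)) after (array([ 93.6, 203.8]), (340, 274, 68, 31))
long top before (array([ 17.5, 128.4]), (200, 210, 30, 58)) after (array([ 92.4, 221.7]), (203, 248, 19, 67))
short-case diff 1.948095238095238 5.0
```

View pics/cmp.png

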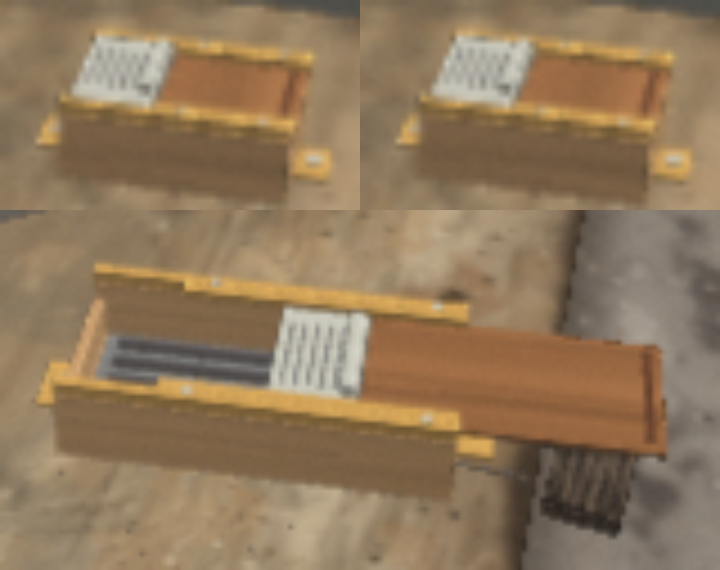

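The long cover has moved about 74–75 mm, with its tab under the lips. The short case looks the same before and after (top row of the comparison), and the gripper is at z≈212 clear of everything. I'm handing in.

```bash
python3 -c "
from station import *
print(close_job())"
```

```text
the job is handed in; nothing more can be done
None
```

The long case is open and the short one is still shut; I handed the job in at about 9.2 s of the 32 s allowed. I pressed the long case's tab down about 5 mm with the shut fingers, pushed the cover along its rails, then lifted clear.

**Last checks:**
- **Long cover:** it moved about 75 mm. The side view gave 74.7 mm at the tab end and 74.3 mm at the far end, and the top view gave 74.9 mm at the tab end.
- **Short case:** it looks unchanged in the side view, with only noise-level differences from the first picture.
- **Robot:** the gripper was about 210 mm up and touching nothing, with wrist force under 1 N. The highest force I read during the job was about 7 N.

**What went wrong or disagreed:**
- **First press:** the fingers came down on the push ridge, about 4 N at z = 38 mm. I lifted, backed off 9 mm and pressed again on the flat of the tab.
- **Top view, far end of the cover:** this read too far (221.7 mm against 203.8 mm from the side). The mask probably took in the bench edge or drawer front beyond the cover, so I left it out.

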